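Set the shoe tree one hole longer

ROBOT

A 6-joint arm with a two-finger parallel gripper is mounted at the origin on the work surface. World frame = base frame: x ahead of the robot, y to its left, z up, the work surface at z = 0. Lengths are in m, angles in rad, forces in N, time in s.
With the tool pointing down it reaches from about 0.3 to 0.825 m from the base axis. Payload 5.4 kg.
Tool frame: the origin (TCP) lies at the very end of the fingers, on their centre line; the grasp point (between the pads) lies 19 mm behind it; z points along the fingers, x is the direction in which the jaws open and shut, and the axes are right-handed (so a half turn about z gives the same grasp; the last joint's range is limited). The gripper opens to 92 mm and grips with 3 to 60 N. Pads are 20 mm wide; open, the fingers measure 128 mm over their backs; the gripper's body (75 mm by 189 mm) begins 69 mm behind the grasp point.
Start: joints at [0.989, 0.158, 1.597, -0, 1.386, -0.21], TCP at [0.209, 0.536, 0.215] pointing down, gripper open.
Joint ranges: [-2.91, 2.91], [-0.94, 2.29], [0.18, 2.7], [-1.29, 4.43], [0.17, 2.64], [-3, 3]. Speed limits (rad/s): [2.57, 2.57, 3.14, 3.14, 3.14, 3.14].

INTERFACE

Orientations are given as a rotation vector (axis times angle).
In Python, from workcell import bot gives the robot as it stands. Calls block until the motion is done:
- bot.goto(position, orientation): joint-space move of the TCP to a pose.
- bot.line_to(position, rot=None, max_speed=0.15): straight line of the TCP; rot=None keeps the orientation; max_speed is the mean speed in m/s.
- bot.set_joints(angles): joint-space move.
- bot.set_gripper(opening, newtons=None): opening from 0.0 (shut) to 1.0 (fully open); newtons is the grip in N (None keeps the last); returns when the fingers have stopped.
- bot.hold(seconds).
- bot.inverse_kinematics(position, orientation): joint angles nearest the present ones, or None.
- bot.read_camera(name): name is "side" or "top" or "wrist"; returns a dict with "pixels" (420x560x3 uint8, blue, green, red), "fx", "fy", "cx", "cy" (pixels), "R" (3x3) and "t" (3): a world point X has camera coordinates R X + t. Camera axes: x right, y down, z forward; pixel columns grow to the right and rows downward; lengths in m; the calibration is good to about 2 mm. The wrist camera is an equidistant fisheye: a pixel r from the principal point sees the ray r / f radians off the axis. A picture is of the moment at which its call begins. There is no depth.
A pose or a line that the arm cannot do raises bot.MotionError and nothing moves.
- bot.job_done(): hands the job in, once; it reports no verdict.
Readings, each from a call of its own:
- bot.current_clock(): time.
- bot.current_joints(): joint angles.
- bot.current_joint_vel(): joint speeds.
- bot.current_effort(): joint torques, N m.
- bot.current_ee_pos(): TCP position.
- bot.current_tool_rot(): TCP orientation.
- bot.current_contact_force(): force on the tool from outside, world axes, zero at the start.
- bot.current_ft_torque(): the same for the moment, N m.
- bot.current_opening(): opening from 0.0 (shut) to 1.0 (fully open).
Only numpy, scipy, OpenCV 4.12 (cv2) and the standard library are available. Lean on these libraries where they do the work, as an engineer would, in place of code of your own. Each camera call takes 0.05 s, during which the arm holds its last target. There are 200 camera calls.

TASK

Set the adjustable shoe tree one hole longer. Lay it right way up in the holding board, with its tube between the two pegs and its toe block behind them (on the side of the raised lip), and let go of it; then take it by the heel block and draw that straight out until the sprung button pops up through the next hole. Leave it lying in the board with the button up, and do not shift the dies, the cup or the last.

Things in the scene. Friction and masses are not known exactly. Their poses are not given: they have to be found in the camera images.
- tube_mid (a point): Middle of the shoe tree's outer tube (square steel, 24 mm wide and high), on its axis, 26 mm above the tree's flat underside; lift it here. +x along the tube to the toe block, +z up out of the holed face. The tube runs from x = -46 (open end) to +70 mm (toe block); 12 mm square holes in its top at x = +40, +4, -32 mm. The tree starts lying flat, holes up; 0.5 kg, 285 mm long.
- toe_shoulder (a point): Centre of the square shoulder where tube meets toe block, 70 mm along +x from tube_mid and as high; same axes. From here the walnut toe block runs 90 mm to its rounded end; it is 70 mm wide and 42 mm high, flat underside.
- heel_mid (a point): Centre of the walnut heel block (40 mm wide across the tube, 46 mm high, 45 mm long, rounded outer end), 23 mm above the tree's underside. It is fixed to the 16.5 mm square inner tube. Axes as tube_mid; it lies 80.5 mm plus heel on tube_mid's -x side. Drawing out goes along -x.
- heel (a joint): How far the inner tube is drawn out, m. The button meets the first hole (nearest the toe) at 0, the next at 0.036, the last at 0.072. It starts between first and next, button held down under the wall. Friction 4 to 7 N; with the button up in a hole it stops dead, with 1.5 mm play. On the bare bench the whole tree would slide along.
- button (a joint): Height of the brass button (9 mm across, sprung with about 3 N), m: 0 when held down under the tube's upper wall, 0.009 when fully up through a hole, 6 mm proud of the tube.
- board_seat (a point): Point on top of the holding board, 12 mm above the bench; tube_mid comes 26 mm straight above it when the tree lies in the board with its toe shoulder touching the pegs. +x to the toe end, +z up. The pine board is fixed to the bench, 360 x 110 mm, from x = -165 to +195 mm. A raised lip 24 mm high begins at x = +175 mm, so the tree has 15 mm of free play from the pegs towards +x.
- pegs_mid (a point): Midway between the two round-topped pegs, at their foot on top of the board, 61 mm along +x from board_seat; same axes. The pegs, 18 mm thick and 45 mm high, stand at y = +-25 mm, leaving 32 mm between them for the 24 mm tube. They hold back the toe block when the heel is drawn out.
- die_a: Loose nickel die standing on the bench, 30 mm across, 38 mm high; origin at the centre of its underside. Bystander.
- die_b: Loose nickel die standing on the bench, 38 mm across, 38 mm high; origin at the centre of its underside. Bystander.
- cup: Loose tin cup of bronze grommets, 72 mm across, 75 mm high; origin at the centre of its underside. Bystander.
- last: Loose solid walnut shoe last, one piece without tubes, 242 mm long (along its x), 80 mm wide, 80 mm high; origin on its underside near the middle. Bystander.

How it is judged:
By the outcome, as a careful person would: the job done as asked, in the order asked, and still so for the second after the job is handed in, with the robot touching nothing.
It also fails if it takes over 48 s, if anything falls off the work surface, if the arm or the gripper's body presses on something with over 40 N, if the wrist force passes 120 N, or if a joint passes its speed limit or range.

## Working session

There is one attempt and no reset: what is moved stays moved. The work goes in short steps, each a Python script; the robot and the scene stay as the last script left them, time stands still between calls to the robot, and variables do not carry over. Pictures are saved under pics/ and viewed, about 8 in all and at most 12, crops included, and the job is handed in when it is done.

```bash
mkdir -p pics; ls
cat > h.py <<'E'
import numpy as np, cv2, json
from workcell import bot
def snap(n,save):
    c=bot.read_camera(n); im=np.array(c["pixels"],dtype=np.uint8); cv2.imwrite(f"pics/{save}.png",im)
    np.savez(f"pics/{save}.npz",**{k:np.array(v) for k,v in c.items()}); return c
def load(save): return dict(np.load(f"pics/{save}.npz"))
def ray(c,u,v,fish=False):
    R=np.array(c["R"]);t=np.array(c["t"]);x=(u-c["cx"])/c["fx"];y=(v-c["cy"])/c["fy"]
    if fish:
        r=np.hypot(x,y); d=np.array([x/r*np.sin(r),y/r*np.sin(r),np.cos(r)]) if r>1e-9 else np.array([0,0,1.])
    else: d=np.array([x,y,1.]); d/=np.linalg.norm(d)
    return -R.T@t, R.T@d
def onz(c,u,v,z,fish=False):
    o,d=ray(c,u,v,fish); return o+d*(z-o[2])/d[2]
def tri(rays):
    A=np.zeros((3,3));b=np.zeros(3)
    for o,d in rays:
        P=np.eye(3)-np.outer(d,d);A+=P;b+=P@o
    X=np.linalg.solve(A,b)
    return X,[np.linalg.norm((np.eye(3)-np.outer(d,d))@(X-o)) for o,d in rays]
def proj(c,X,fish=False):
    p=np.array(c["R"])@X+np.array(c["t"])
    if fish:
        r=np.hypot(p[0],p[1]);a=np.arctan2(r,p[2]);p=np.array([p[0]/r*a,p[1]/r*a,1])
    return np.array([c["fx"]*p[0]/p[2]+c["cx"],c["fy"]*p[1]/p[2]+c["cy"]])
E
python3 - <<'E'
from h import *
for n in("top","side","wrist"):
    c=snap(n,n+"0"); R=np.array(c["R"]);print(n,-R.T@np.array(c["t"]),R[2],c["fx"])
a=[cv2.imread(f"pics/{n}0.png") for n in("top","side")]
print(bot.current_tool_rot(),bot.current_clock())
E
```

```text
pics
top [ 3.14778568e-01 -9.39429213e-04  1.55066867e+00] [ 0.14700174 -0.01367577 -0.98904169] 470.6434179948516
side [ 0.43106165 -0.95124657  0.71277275] [ 0.0829744   0.82482753 -0.55926273] 442.33882487002245
wrist [0.14403498 0.55938298 0.38391999] [ 0.22858707 -0.09071461 -0.96928779] 325.19226210127806
[ 2.59327165e+00  1.77230284e+00 -2.03372271e-03] 0.15
```

View pics/top0.png

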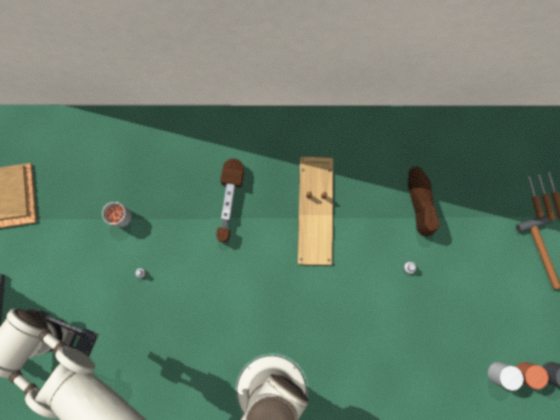

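View pics/side0.png

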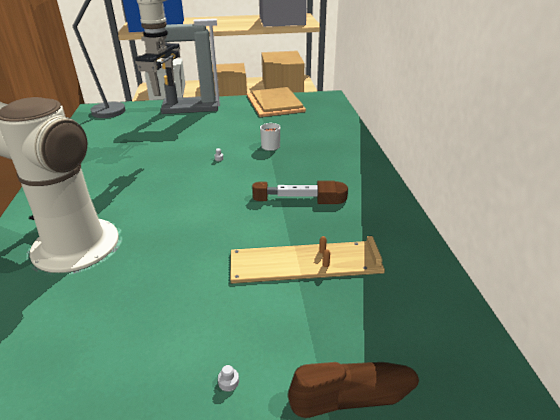

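Top view: the tree is at about (228,200) with its toe up (+x). The board is at (316,212) with pegs at (309,195) and (324,195) and its lip at the top edge. The dies are at (140,273) and (410,268), the cup at (116,215) and the last at (423,200). The side view agrees. Next I'll get a wrist view closer to both and enlarge the crops.

Run:
```python
from h import *
c=load("top0")
for n,u,v,z in [("tube",228,203,.038),("toe",231,172,.04),("heel",223,234,.046),("board",316,212,.012),("pegs",316.5,195,.05)]:
    print(n,onz(c,u,v,z).round(3))
P=onz(c,228,203,.038)
# tool-down orientation with jaws along y
from scipy.spatial.transform import Rotation as Ro
rot=Ro.from_matrix(np.array([[0,1,0],[1,0,0],[0,0,-1.]])).as_rotvec()
rot2=Ro.from_matrix(np.array([[0,-1,0],[-1,0,0],[0,0,-1.]])).as_rotvec()
for p in ([P[0]-.05,P[1]-.03,.25],[P[0]-.05,P[1]-.2,.25]):
  for r in(rot,rot2): print(bot.inverse_kinematics(p,r))
print(Ro.from_rotvec(bot.current_tool_rot()).as_matrix().round(2))
a=cv2.imread("pics/top0.png")[140:285,200:350]; b=cv2.imread("pics/side0.png")[165:300,220:395]
a=cv2.resize(a,None,fx=4,fy=4,interpolation=2);b=cv2.resize(b,None,fx=4,fy=4,interpolation=2)
cv2.imwrite("pics/topc.png",a);cv2.imwrite("pics/sidec.png",b)
```

```text
tube [0.595 0.14  0.038]
toe [0.698 0.131 0.04 ]
heel [0.492 0.154 0.046]
board [ 0.569 -0.149  0.012]
pegs [ 0.619 -0.148  0.05 ]
[-1.82426159e-02  8.69153179e-02  1.60515112e+00 -4.44089210e-16
  1.44952622e+00 -1.58903894e+00]
[-1.82426159e-02  8.69153179e-02  1.60515112e+00 -4.44089210e-16
  1.44952622e+00  1.55255371e+00]
[-3.30104182e-01  6.67699930e-02  1.62646728e+00 -4.44089210e-16
  1.44835538e+00 -1.90090051e+00]
[-3.30104182e-01  6.67699930e-02  1.62646728e+00 -4.44089210e-16
  1.44835538e+00  1.24069214e+00]
[[ 0.36  0.93 -0.  ]
 [ 0.93 -0.36 -0.  ]
 [-0.   -0.   -1.  ]]
```

```bash
cat >> h.py <<'E'
from scipy.spatial.transform import Rotation as Ro
def down(yaw):
    "tool down, tool y (=+x of object) along yaw, jaws across"
    c,s=np.cos(yaw),np.sin(yaw)
    return Ro.from_matrix(np.array([[-s,c,0],[c,s,0],[0,0,-1.]])).as_rotvec()
E
python3 - <<'E'
from h import *
bot.goto([.54,.12,.2],down(0)); snap("wrist","w1")
bot.goto([.56,-.07,.2],down(0)); snap("wrist","w2"); print(bot.current_clock())
a=cv2.imread("pics/w1.png");b=cv2.imread("pics/w2.png")
E
```

```text
2.9583
```

View pics/w1.png

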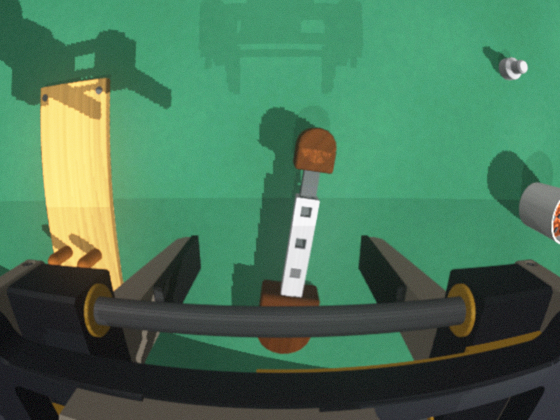

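View pics/w2.png

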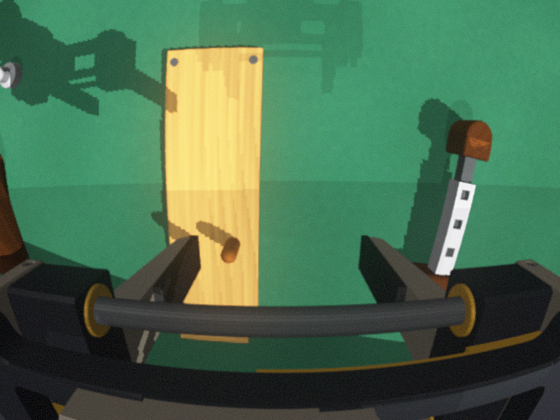

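w1 shows the tree holes at (307,211), (300,243) and (295,272), the heel block at (316,150) and the pegs near (62,256) and (90,258), partly hidden. w2 shows the board screws at (174,62) and (253,60), one peg at (231,249) and the tree holes at (466,195), (458,224) and (449,252). I'll take two more wrist views with the pegs clear, then compute.

Run:
```python
from h import *
bot.goto([.66,-.11,.2],down(0)); snap("wrist","w3")
bot.goto([.66,-.18,.2],down(0)); snap("wrist","w4"); print(bot.current_clock())
a=cv2.imread("pics/w3.png")[:300];b=cv2.imread("pics/w4.png")[:300]
cv2.imwrite("pics/w34.png",np.vstack([a,b])[:,40:])
# tree holes: dark blobs enclosed in white tube
C={n:load(n) for n in("w1","w2")}
for n,roi in(("w1",(280,180,50,125)),("w2",(425,170,60,115))):
    im=cv2.imread(f"pics/{n}.png"); x,y,w,h=roi; s=im[y:y+h,x:x+w]
    hsv=cv2.cvtColor(s,cv2.COLOR_BGR2HSV)
    m=((hsv[...,1]<50)&(hsv[...,2]>185)).astype(np.uint8)*255
    cs,hi=cv2.findContours(m,cv2.RETR_CCOMP,cv2.CHAIN_APPROX_NONE)
    for k,q in enumerate(cs):
        if cv2.contourArea(q)>25:
            M=cv2.moments(q);print(n,hi[0][k][3],cv2.contourArea(q),round(M["m10"]/M["m00"]+x,1),round(M["m01"]/M["m00"]+y,1))
    # board screws:
```

```text
3.95
w1 -1 2044.5 299.8 245.6
w1 0 114.0 295.0 272.7
w1 0 125.0 300.3 243.2
w1 0 125.5 305.7 211.6
w2 -1 1409.0 456.0 227.7
w2 0 85.0 449.5 252.0
w2 0 86.5 457.3 224.0
w2 0 91.0 464.7 194.6
```

View pics/w34.png

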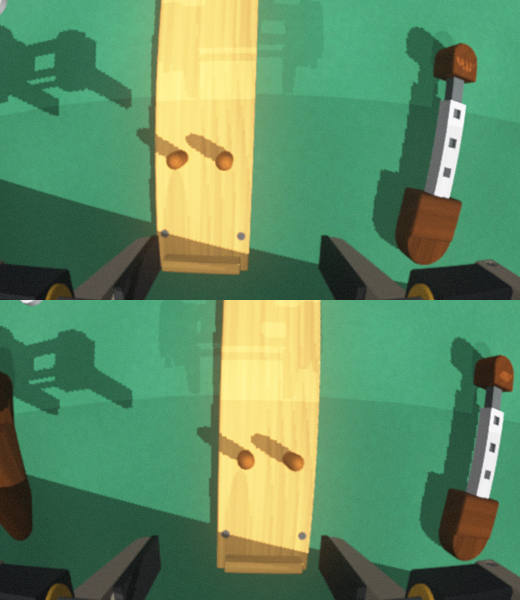

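w3 (add 40 px to the column) shows the pegs at (216,160) and (265,160) and the screws at (205,233) and (281,236). In w4 (row minus 300) the pegs are at (285,160) and (334,163), the screws at (265,235) and (342,236). The tree is visible in both. Triangulating now.

Run:
```python
from h import *
def blobs(mask,x,y,amin):
    n,_,st,ce=cv2.connectedComponentsWithStats(mask.astype(np.uint8))
    return [(ce[i]+[x,y]) for i in range(1,n) if st[i,4]>=amin]
def near(n,pts,kind,r=11):
    im=cv2.imread(f"pics/{n}.png");out=[]
    for u,v in pts:
        s=im[v-r:v+r+1,u-r:u+r+1].astype(int);hsv=cv2.cvtColor(s.astype(np.uint8),cv2.COLOR_BGR2HSV).astype(int)
        if kind=="screw": m=(s[...,2]-s[...,0]<40)&(hsv[...,2]<170)&(s[...,1]-s[...,2]<25)
        elif kind=="peg": m=(hsv[...,0]<13)&(hsv[...,1]>110)
        else: m=(hsv[...,2]<150)
        b=[(st,c) for st,c in zip(*[iter([])]*2)] 
        k,_,st,ce=cv2.connectedComponentsWithStats(m.astype(np.uint8))
        if k<2: out.append(None);continue
        i=min(range(1,k),key=lambda i:np.hypot(*(ce[i]-r))-.05*st[i,4])
        out.append((ce[i]+[u-r,v-r],st[i,4]))
    return out
C={n:load(n) for n in("w1","w2","w3","w4")}
def T(name,obs):
    X,res=tri([ray(C[n],*p,True) for n,p in obs]);print(name,(X*1000).round(1),"res mm",np.round(np.array(res)*1000,1));return X
s3=near("w3",[(205,233),(281,236)],"screw",7);s4=near("w4",[(265,235),(342,236)],"screw",7);s2=near("w2",[(174,62),(253,60)],"screw",7);s1=near("w1",[(45,97),(99,90)],"screw",7)
p3=near("w3",[(216,160),(265,160)],"peg",14);p4=near("w4",[(285,160),(334,163)],"peg",14)
print(s1,s2,s3,s4,p3,p4,sep="\n")
SL=T("screw far L",[("w3",s3[0][0]),("w4",s4[0][0])]);SR=T("screw far R",[("w3",s3[1][0]),("w4",s4[1][0])])
NL=T("screw near L",[("w1",s1[0][0]),("w2",s2[0][0])]);NR=T("screw near R",[("w1",s1[1][0]),("w2",s2[1][0])])
A=T("peg L",[("w3",p3[0][0]),("w4",p4[0][0])]);B=T("peg R",[("w3",p3[1][0]),("w4",p4[1][0])])
h3=near("w3",[(497,114),(492,142),(486,172)],"hole",5);h4=near("w4",[(535,120),(531,147),(526,175)],"hole",5)
print(h3,h4)
h1=[(305.7,211.6),(300.3,243.2),(295,272.7)];h2=[(464.7,194.6),(457.3,224),(449.5,252)]
H=[T("hole%d"%i,[("w1",h1[i]),("w2",h2[i]),("w3",h3[i][0])]) for i in range(3)]
d=H[2]-H[0];print("len",np.linalg.norm(d),"yaw tree",np.degrees(np.arctan2(d[1],d[0])))
for a,b in((NL,SL),(NR,SR)): e=b-a;print("board yaw",np.degrees(np.arctan2(e[1],e[0])),np.linalg.norm(e))
e=A-B;print("pegs yaw",np.degrees(np.arctan2(-e[0],e[1])),np.linalg.norm(e),(A+B)/2)
for n in("w1","w2","w3"): print(n,[onz(C[n],*q,True).round(4)[:2] for q in {"w1":h1,"w2":h2,"w3":[q[0] for q in h3]}[n]] and [onz(C[n],*q,True)[:2].round(4) if 0 else tuple(onz(C[n],*q,True)[:2].round(4)) for q in []])
for n,H_ in(("w1",h1),("w2",h2),("w3",[q[0] for q in h3])): print(n,[onz(C[n],*q,True)[:2].round(4).tolist() for q in H_] if 0 else [onz(C[n],q[0],q[1],.038,True)[:2].round(4).tolist() for q in H_])
```

```text
[(array([44.57142857, 97.38095238]), np.int32(21)), (array([98.5       , 89.70588235]), np.int32(34))]
[(array([173.76315789,  61.52631579]), np.int32(38)), (array([252.95454545,  59.06818182]), np.int32(44))]
[(array([204.13513514, 233.2972973 ]), np.int32(37)), (array([280.53125, 235.65625]), np.int32(32))]
[(array([265.07692308, 233.74358974]), np.int32(39)), (array([341.65625, 235.59375]), np.int32(32))]
[(array([223., 153.]), np.int32(1)), None]
[None, None]
screw far L [ 711.5 -197.7   12.5] res mm [0.1 0.1]
screw far R [ 714.  -107.7   12.6] res mm [0.2 0.2]
screw near L [ 411.3 -188.3   12.5] res mm [0. 0.]
screw near R [413.9 -98.4  12.4] res mm [0.1 0.1]Traceback (most recent call last):
  File "<stdin>", line 26, in <module>
TypeError: 'NoneType' object is not subscriptable
```

Run:
```python
from h import *
C={n:load(n) for n in("w1","w2","w3","w4")}
def T(name,obs):
    X,res=tri([ray(C[n],*p,True) for n,p in obs]);print(name,(X*1000).round(1),"res mm",np.round(np.array(res)*1000,1));return X
def blob(n,u,v,r,f):
    s=cv2.imread(f"pics/{n}.png")[v-r:v+r+1,u-r:u+r+1].astype(int)
    k,_,st,ce=cv2.connectedComponentsWithStats(f(s).astype(np.uint8))
    i=max(range(1,k),key=lambda i:st[i,4]); return ce[i]+[u-r,v-r],st[i].tolist()
im=cv2.imread("pics/w3.png");print(im[160,265],im[160,216],im[150,245],im[180,240])
peg=lambda s:(s[...,2]>1.5*s[...,1])&(s[...,2]>90)
P={}
for n,pts in(("w3",[(216,160),(265,160)]),("w4",[(285,160),(334,163)])):
    for k,(u,v) in enumerate(pts): P[n,k]=blob(n,u,v,16,peg);print(n,k,P[n,k])
A,B=[T("peg",[("w3",P["w3",k][0]),("w4",P["w4",k][0])]) for k in(0,1)]
e=B-A;print("pegs yaw",np.degrees(np.arctan2(-e[0],e[1])),np.linalg.norm(e),(A+B)/2)
for n in("w3","w4"): print([onz(C[n],*P[n,k][0],.012+.03,) .round(4) if 0 else onz(C[n],*P[n,k][0],.05,True).round(4) for k in(0,1)])
hole=lambda s:s.max(2)<150
h1=[(305.7,211.6),(300.3,243.2),(295,272.7)];h2=[(464.7,194.6),(457.3,224),(449.5,252)]
h3=[];
for u,v in[(497,114),(492,142),(486,172)]: b=blob("w3",u,v,6,hole);h3.append(b[0]);print(b)
H=[T("hole%d"%i,[("w1",h1[i]),("w2",h2[i]),("w3",h3[i])]) for i in range(3)]
d=H[2]-H[0];print("len",np.linalg.norm(d),"yaw tree",np.degrees(np.arctan2(d[1],d[0])))
for n,q in(("w1",h1),("w2",h2),("w3",h3)): print(n,[onz(C[n],*x,.038,True)[:2].round(4).tolist() for x in q])
# heel block outline in w1: brown mask
s=cv2.imread("pics/w1.png")[110:190,270:360].astype(int);m=(s[...,2]>1.3*s[...,1])
ys,xs=np.nonzero(m);print("heel px",xs.min()+270,xs.max()+270,ys.min()+110,ys.max()+110)
for u,v in((xs.mean()+270,ys.min()+110),(xs.mean()+270,ys.max()+110)): print(onz(C["w1"],u,v,.046,True))
```

```text
[ 63 138 217] [ 65 141 224] [ 75 137 181] [133 230 251]
w3 0 (array([216.50570342, 159.19011407]), [7, 7, 20, 18, 263])
w3 1 (array([264.004329  , 160.55411255]), [7, 8, 17, 18, 231])
w4 0 (array([285.48648649, 159.48198198]), [9, 7, 16, 18, 222])
w4 1 (array([333.3628692 , 161.20675105]), [5, 5, 20, 19, 237])
peg [ 622.9 -174.7   35.4] res mm [0.2 0.2]
peg [ 624.5 -125.    37. ] res mm [0. 0.]
pegs yaw -1.7726544447287151 0.04974402099619924 [ 0.62368137 -0.14980871  0.03618246]
[array([ 0.6213, -0.1718,  0.05  ]), array([ 0.6232, -0.1244,  0.05  ])]
[array([ 0.6217, -0.1749,  0.05  ]), array([ 0.6231, -0.1272,  0.05  ])]
(array([496.80851064, 113.87234043]), [3, 2, 6, 9, 47])
(array([492.2       , 142.74545455]), [3, 2, 7, 10, 55])
(array([486.72222222, 172.07407407]), [3, 2, 8, 9, 54])
hole0 [558.7 147.9  37.8] res mm [0.3 0.2 0.5]
hole1 [594.3 142.6  37.8] res mm [0.2 0.1 0.2]
hole2 [629.9 137.4  38. ] res mm [0.1 0.1 0.2]
len 0.07188353034805475 yaw tree -8.34906665654595
w1 [[0.5585, 0.1477], [0.5941, 0.1426], [0.6297, 0.1374]]
w2 [[0.5585, 0.1477], [0.5944, 0.1423], [0.6299, 0.1374]]
w3 [[0.5592, 0.148], [0.5944, 0.1426], [0.63, 0.1376]]
heel px 295 335 128 172
[0.47072512 0.15577116 0.046     ]
[0.5150531  0.15642563 0.046     ]
```

The measurements agree:

| Item | Measured |
|---|---|
| tube_mid | (590.3, 143.2) mm |
| Tree yaw | -8.35° |
| Tube top | 38 mm |
| Board top | 12.5 mm |
| board_seat | (562.7, -147.9) mm |
| Board yaw | -1.78° |
| Heel drawn out | about 18 mm |

Next I'll pick the tree up, hover it over the board and check how it sits in the grip.

```bash
cat >> h.py <<'E'
TM=np.array([.5903,.1432]);TY=np.radians(-8.35);S=np.array([.5627,-.1479]);BY=np.radians(-1.78)
bx=np.array([np.cos(BY),np.sin(BY)])
E
python3 - <<'E'
from h import *
bot.goto([*TM,.14],down(TY)); bot.line_to([*TM,.0065],max_speed=.1)
F0=np.array(bot.current_contact_force())
bot.set_gripper(0,40); print("open",bot.current_opening()*92)
bot.line_to([*TM,.12],max_speed=.1)
bot.hold(.2);print(np.array(bot.current_contact_force())-F0,bot.current_ft_torque())
p=S+.007*bx
bot.goto([*p,.12],down(BY)); bot.hold(.2)
print(bot.current_ee_pos(),bot.current_opening()*92,bot.current_clock())
c=snap("wrist","w5"); snap("side","s5")
im=cv2.imread("pics/w5.png")
for x in(.04,.004,-.032):
    X=np.array([*(p+x*bx),.12-.0065+.038]); u=proj(c,X,True); print(u.round(1)); cv2.circle(im,tuple(int(round(a)) for a in u),3,(0,0,255),1)
b=cv2.imread("pics/side0.png"); s=cv2.imread("pics/s5.png")[150:330,200:420]
cv2.imwrite("pics/chk5.png",np.hstack([im,cv2.resize(np.vstack([s,s*0])[:, :],(240,420))])); cv2.imwrite("pics/chk5.png",np.vstack([im[60:330],cv2.resize(s,(560,300))[:, :]]))
E
```

```text
open 23.80625155641275
[ 1.56586371 -0.00655503 -4.08692975] [0.00109467 0.21607696 0.03718312]
[ 0.56995119 -0.14686378  0.11993944] 23.674383589693385 10.5417
[279.  344.2]
[279.1 285.2]
[279.2 212.5]
```

View pics/chk5.png

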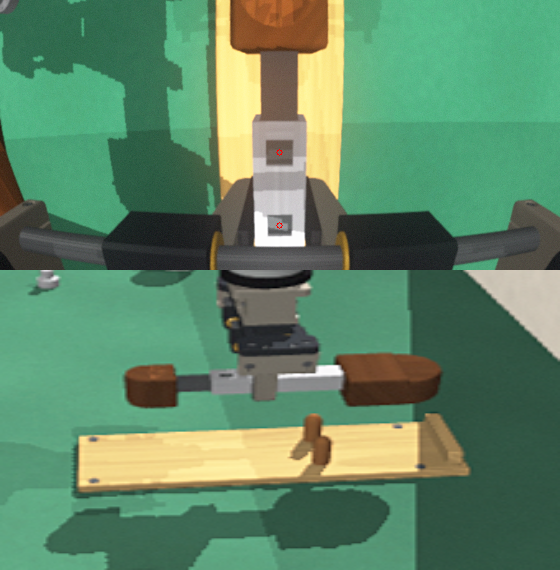

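In the wrist view the holes, near (279,212) and (279,285), lie on the predicted marks. The side view shows the tree level above the board with its toe block past the pegs. Lowering and releasing.

Run:
```python
from h import *
p=S+.007*bx
F0=np.array(bot.current_contact_force())
bot.line_to([*p,.12],rot=down(BY),max_speed=.05);bot.hold(.3);print(bot.current_ee_pos())
bot.line_to([*p,.04],max_speed=.08);print(np.array(bot.current_contact_force())-F0)
bot.line_to([*p,.0195],max_speed=.03);bot.hold(.2)
print(bot.current_ee_pos(),np.array(bot.current_contact_force())-F0)
bot.set_gripper(1.0);bot.hold(.2)
bot.line_to([*p,.12],max_speed=.12)
q=p-.03*bx; bot.goto([*(S+.09*bx),.2],down(BY)); snap("wrist","w6")
bot.goto([*(S-.0*bx),.2],down(BY)); c=snap("wrist","w7"); snap("top","t7");snap("side","s7");print(bot.current_clock())
im=np.vstack([cv2.imread("pics/w6.png")[:300,100:460],cv2.imread("pics/w7.png")[:300,100:460]])
s=cv2.resize(cv2.imread("pics/s7.png")[190:310,200:420],None,fx=2,fy=2)
o=np.zeros((600,800,3),np.uint8);o[:,:360]=im;o[:240,360:800]=s;cv2.imwrite("pics/chk7.png",o)
```

```text
[ 0.56968303 -0.14816621  0.12000054]
[ 0.57754858 -0.15691658  0.2549613 ]
[ 0.56982914 -0.14817198  0.01965969] [-0.06059119 -0.06347895 -0.97515368]
16.8333
```

View pics/chk7.png

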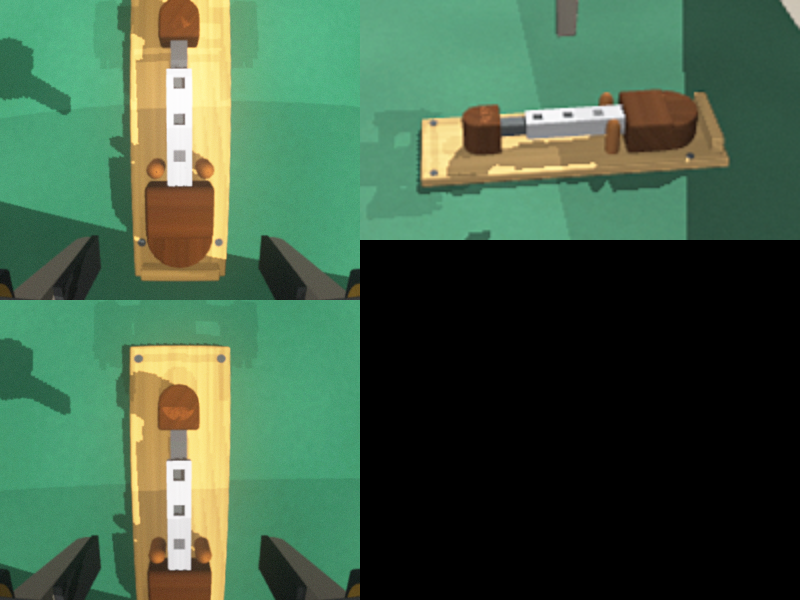

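The tree lies flat between the pegs with its toe behind them and about mid-play. In w7 the heel's top face spans rows 84–130 at column 279. Now I'll grip the heel block and draw it slowly while watching the force.

Run:
```python
from h import *
c=load("w7")
e=[onz(c,279,v,.0585,True) for v in(84,130)]; print([((x[:2]-S)@bx).round(4) for x in e], [((x[:2]-S)@[-bx[1],bx[0]]).round(4) for x in e])
h=((e[1][:2]-S)@bx)-.0225; print("heel centre along",h)
h=np.clip(h,-.098,-.085); g=S+h*bx
bot.goto([*g,.12],down(BY)); bot.line_to([*g,.0195],max_speed=.1); bot.hold(.2)
bot.set_gripper(0,45); print("width",bot.current_opening()*92); bot.hold(.1)
F0=np.array(bot.current_contact_force())[:2]
d=0; stop=False
while d<.042:
    d+=.002 if d<.014 else .001
    bot.line_to([*(g-d*bx),.0195],max_speed=.02)
    f=(np.array(bot.current_contact_force())[:2]-F0)@bx; print(round(d*1e3),round(f,1),end="; ")
    if abs(f)>17: break
print(); snap("wrist","w8"); snap("side","s8"); print(bot.current_ee_pos(),bot.current_opening()*92,bot.current_clock())
```

```text
[np.float64(-0.1135), np.float64(-0.0694)] [np.float64(-0.0006), np.float64(-0.0007)]
heel centre along -0.0918796908506232
width 40.16760016959613
2 2.0; 4 2.0; 6 1.6; 8 5.8; 10 5.7; 12 5.4; 14 5.6; 15 5.8; 16 5.4; 17 6.0; 18 6.6; 19 6.6; 20 6.1; 21 5.5; 22 6.1; 23 4.3; 24 3.7; 25 3.2; 26 4.1; 27 8.3; 28 11.7; 29 13.8; 30 16.0; 31 19.4; 
[ 0.44386572 -0.14471445  0.0205956 ] 39.8178231421046 25.7833
```

The force shows the pegs engaging at 7 mm, sliding friction of about 6 N, a drop at 23–26 mm as the button popped, then a hard stop. Relaxing, releasing and checking.

Run:
```python
from h import *
g=S-.0919*bx-.0265*bx
bot.line_to([*g,.0195],max_speed=.02);bot.hold(.1);print(bot.current_contact_force())
bot.set_gripper(1.0);bot.hold(.2);bot.line_to([*g,.12],max_speed=.12)
bot.goto([*(S+.04*bx),.2],down(BY)); snap("wrist","w9")
bot.goto([*(S+.04*bx+np.array([.0,.07])),.2],down(BY)); snap("wrist","w10")
bot.goto([.35,.3,.25],down(BY)); snap("side","s9"); snap("top","t9");print(bot.current_clock())
a=cv2.resize(cv2.imread("pics/w9.png")[40:290,200:360],None,fx=2.4,fy=2.4,interpolation=2)
s=cv2.resize(cv2.imread("pics/s9.png")[225:290,215:400],None,fx=2.2,fy=2.2,interpolation=2)
t=cv2.resize(cv2.imread("pics/t9.png"),(412,309))
o=np.zeros((600,800,3),np.uint8);o[:,:384]=a[:600];o[:s.shape[0],388:388+s.shape[1]]=s[:,:412];o[200:509,388:]=t;cv2.imwrite("pics/chk9.png",o)
for n in("top","side"):
    d=cv2.absdiff(cv2.imread(f"pics/{n}0.png"),cv2.imread(f"pics/{n[0]}9.png")).max(2)
    boxes=dict(top=dict(cup=(100,200,132,232),die=(133,265,148,281),die2=(402,259,418,277),last=(404,162,442,240)),side=dict(cup=(258,120,284,152),die=(210,146,226,164),die2=(214,362,242,394),last=(285,355,420,418)))[n]
    print(n,{k:(int(d[y:Y,x:X].max()),int((d[y:Y,x:X]>40).sum())) for k,(x,y,X,Y) in boxes.items()})
```

```text
[1.81045444 0.03270147 0.70241021]
31.325
top {'cup': (9, 0), 'die': (163, 214), 'die2': (8, 0), 'last': (21, 0)}
side {'cup': (9, 0), 'die': (8, 0), 'die2': (9, 0), 'last': (12, 0)}
```

View pics/chk9.png

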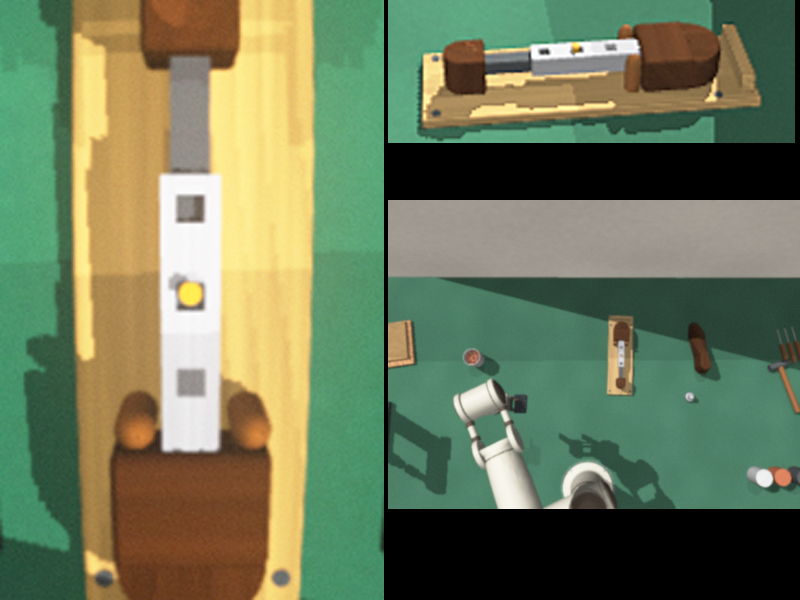

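The brass button stands in the middle hole, at (190,293) in the crop. The tree lies flat with its toe against the pegs and the bystanders are unchanged. In the top view the arm hides one die, but the side view shows it unmoved. I'll measure the button height from the two views and hand in.

Run:
```python
from h import *
r=[]
for n in("w9","w10"):
    s=cv2.imread(f"pics/{n}.png").astype(int)[100:230,(200 if n=="w9" else 60):360]
    m=(s[...,2]>160)&(s[...,0]<60)&(s[...,1]>120)
    k,_,st,ce=cv2.connectedComponentsWithStats(m.astype(np.uint8)); i=max(range(1,k),key=lambda i:st[i,4])
    p=ce[i]+[200 if n=="w9" else 60,100]; print(n,p,st[i,4]); r.append(ray(load(n),*p,True))
X,e=tri(r);print(X,e,"tube top expected",.0125+.038)
bot.job_done();print(bot.current_clock())
```

```text
w9 [257.16666667 220.08333333] 12
w10 [190.47058824 222.52941176] 17
[ 0.62419431 -0.17294768  0.05210244] [np.float64(0.0006663803177906821), np.float64(0.0006663803177909557)] tube top expected 0.0505
the job is handed in; nothing more can be done
the job is handed in; nothing more can be done
```

The shoe tree is now one hole longer, with its button up in the middle hole, and I've handed the job in at about 31 s of the 48 s allowed.

I laid it right way up in the board with its tube between the pegs and its toe block behind them, and let go. I then took it by the heel block and drew it out. The force stayed near 6 N while it slid, dropped as the button popped, and climbed to 19 N at the hard stop, where I eased off and released.

**Last checks**
- **Tree and button:** The final pictures show the brass button in the middle hole, the tree flat in the board with its toe shoulder at the pegs, and the robot clear of everything.
- **Dies, cup and last:** The side view shows none of them moved. The top view agrees for the cup, the last and one die; the arm hid the other die.
- **Check that failed:** I tried to measure the button's height from two views, but the colour mask picked up a peg instead (its position matched a peg). The button's height is therefore unmeasured. That it is up rests on the hard stop and the pictures.

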